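# Lay out a back-lit imaging line for a pinned wasp

### The job

Lay out the back-lit imaging line along the middle of the silver base plate: stand the cork-topped specimen stage midway between the lamp and the camera, the white diffuser midway between the lamp and the stage, and the blue lens midway between the stage and the camera, with the diffuser and the lens facing squarely along the line. The foam block with the striped wasp belongs flat in the middle of the stage's top, with the wasp lying across the line so that the camera sees it from the side. Leave the brown moth, the vial and the clear cube where they are.

Things in the scene. Friction and masses are not known exactly. Their poses are not given: they have to be found in the camera images.
- plate: Silver aluminium base plate with tapped holes, fixed on the black optical table: 80 mm (x) by 640 mm (y), 12 mm thick. Origin at the centre of its underside; its y axis runs along its length, from the camera end (-y) to the lamp end (+y). The imaging line is its centre line (x = 0), and its top is at z = 12 mm.
- lamp: Red lamp with a black front and pale face on a steel post, bolted to the plate's +y end, shining along -y. Origin under its post, on the plate's top, at x = 0, y = +270 mm of the plate; the head reaches 30 mm to either side of the post along the line and 115 mm above the plate. Axes parallel to the plate's.
- camera: Grey box camera with a short black tube on a steel post, bolted to the plate's -y end, looking along +y at the lamp. Origin under its post, on the plate's top, at x = 0, y = -270 mm of the plate; it reaches 30 mm to either side of the post along the line and 111 mm above the plate. Axes parallel to the plate's.
- stage: Loose specimen stage, 0.35 kg: round steel foot 50 mm across, 14 mm high, 13 mm post, square aluminium platform 60 by 60 mm with a cork top. Origin: centre of the foot's underside; the platform lies at z = 45 to 55 mm (cork top at 55), sides parallel to x and y. Can be taken across the platform by either pair of sides.
- diffuser: Loose white diffuser on a stand, 0.33 kg: round steel foot 50 mm across, 14 mm high, 13 mm post, upright white square frame 60 mm wide (x), 12 mm thick (y), at z = 58 to 118 mm, rim 14 mm wide, pale opal pane. Origin: centre of the foot's underside. It faces along its y axis (faces alike). Can be taken from above by the frame's top, across its thickness.
- lens: Loose lens on a stand, 0.35 kg: round steel foot 50 mm across, 14 mm high, 13 mm post, upright blue square plate 60 mm wide (x), 12 mm thick (y), at z = 58 to 118 mm, rim 14 mm wide, round glass in a brass ring. Origin: centre of the foot's underside. It faces along its y axis (faces alike). Can be taken from above by the plate's top, across its thickness.
- wasp: Loose white foam block 50 by 50 by 25 mm high (firm, 30 g) carrying a yellow-and-black striped wasp on a red-headed pin. Origin at the centre of the block's underside; the wasp lies along the block's x axis (head to +x), inside the block's outline, up to 41 mm above the origin, pin head to 45 mm. Take it by two sides of the foam.
- moth: Bystander: the same white foam block, 50 by 50 by 25 mm, with a dark brown moth with open wings, pin head to 45 mm. Origin at the centre of its underside. Not to be moved.
- vial: Bystander: upright glass vial 29 mm across and 60 mm high with amber filling and a white cap, standing on the table behind the plate. Origin at the centre of its underside. Not to be moved.
- cube: Bystander: clear pale-blue 40 mm cube with a dark insect inside, on the table behind the plate. Origin at the centre of its underside. Not to be moved.
Not all that is in view belongs to the job. Leave any turquoise look-alike of the stage alone.

How it is judged:
At the end, for the whole second after the job is handed in: Stage, diffuser, lens upright and at rest on the plate, within 10 mm of its centre line, 15 mm along it of their places; diffuser and lens square to 0.2 rad. Wasp block flat on the stage, within 12 mm of its middle, wasp across the line to 0.25 rad. Moth, vial, cube moved under 15 mm (x of stage in the frame of plate between -0.01 and 0.01 m and y of stage in the frame of plate between -0.015 and 0.015 m and z of stage in the frame of plate between 0.008 and 0.016 m and angle between each of stage, diffuser, lens's own z axis and vertical below 0.06 rad and linear speed of each of stage, diffuser, lens, wasp below 0.02 m/s and x of diffuser in the frame of plate between -0.01 and 0.01 m and y of diffuser in the frame of plate between 0.12 and 0.15 m and z of diffuser in the frame of plate between 0.008 and 0.016 m and angle between the y axis of each of diffuser, lens and the y axis of plate, either way round below 0.2 rad and x of lens in the frame of plate between -0.01 and 0.01 m and y of lens in the frame of plate between -0.15 and -0.12 m and z of lens in the frame of plate between 0.008 and 0.016 m and horizontal distance between wasp and stage below 0.012 m and z of wasp in the frame of stage between 0.051 and 0.059 m and angle between wasp's own z axis and vertical below 0.08 rad and angle between the x axis of wasp and the x axis of plate, either way round below 0.25 rad and distance of each of moth, vial, cube from where it was at the start of the episode below 0.015 m); the robot touches nothing.
It fails at once if the moth block is moved (15 mm) or tipped (distance of moth from where it was at the start of the episode above 0.015 m or angle between moth's own z axis and vertical above 0.5 rad).
It fails at once if the vial is moved (15 mm) or tipped (distance of vial from where it was at the start of the episode above 0.015 m or angle between vial's own z axis and vertical above 0.5 rad).
It fails at once if the cube is moved (15 mm) or tipped (distance of cube from where it was at the start of the episode above 0.015 m or angle between cube's own z axis and vertical above 0.5 rad).
It also fails if it takes over 112 s, if anything falls off the work surface, if the arm or the gripper's body presses on something with over 40 N, if the wrist force passes 120 N, or if a joint passes its speed limit or range.

### The arm

A 6-joint arm with a two-finger parallel gripper is mounted at the origin on the work surface. World frame = base frame: x ahead of the robot, y to its left, z up, the work surface at z = 0. Lengths are in m, angles in rad, forces in N, time in s.
With the tool pointing down it reaches from about 0.4 to 0.925 m from the base axis. Payload 3.4 kg.
Tool frame: the origin (TCP) lies midway between the tips of the shut fingers; the grasp point (between the pads) lies 19 mm behind it; z points along the fingers, y is the line along which they close (so a half turn about z gives the same grasp; the last joint's range is limited). The gripper opens to 85 mm and grips with 20 to 120 N. Pads are 22 mm wide; open, the fingers measure 114 mm over their backs; the gripper's body (76 mm by 85 mm) begins 54 mm behind the grasp point. The pads swing forward as they close: fully open they stand 13 mm farther back than shut.
Start: joints at [-1.242, 0.307, 1.506, -0, 1.328, -0.073], TCP at [0.225, -0.529, 0.231] pointing down, gripper open.
Joint ranges: [-3.12, 3.12], [-1.05, 2.28], [0.14, 2.33], [-1.42, 4.57], [0.1, 2.73], [-2.68, 2.68]. Speed limits (rad/s): [2.57, 2.57, 3.14, 3.14, 3.14, 3.14].

### API

Orientations are given as a rotation vector (axis times angle).
In Python, from bench import * gives the robot as it stands.
- The arm moves only by the tool jog_arm, never from a script. Its argument "deltas" is a list of rows, each a list of 6 numbers: the shift along the tool's x, y, z in mm, then the turn, a rotation vector about the tool's x, y, z in degrees. In form: [[dx, dy, dz, ax, ay, az], ...]. A call has 1 to 8 rows; each row shifts and turns the commanded pose from where the row before left it, along the tool's axes as they then stand; what a row does not reach is not made up. A row lasts 1/8 s, in which the tool goes at most 62.5 mm and 10.7 degrees, less where a joint would pass 70% of its speed; a pose out of reach is approached as far as the arm can. A call is refused whole if a number of a shift passes 62.5 or a number of a turn 10.7, either way. A call with a gripper value outside its range is refused whole. "fingers" is the finger opening in mm, from 0 to 85.4, set as the call begins (left out, the last holds). The fingers move at their own pace and stop on an object; "grip_force" is the grip in N (left out, the last holds). Time passes only in rows, so rows that do not move let the fingers close. It gives the time, the measured TCP pose, the force, the opening and the grip force at its end, in the units of the state.
- state(): the state, without advancing time (a new reading comes with each control period).
- read_camera(name): name is "side" or "top"; returns the picture (400x640x3 uint8, red, green, blue); there is no depth.
- camera_info(name): a dict with "vfov" (degrees; the focal length in pixels is half the picture's height over the tangent of half this angle, whatever the lens; pixels are square), "cx", "cy" (the principal point, pixels), "rvec" (rotation vector, rad) and "tvec" (3), from world to camera coordinates, as OpenCV has them. Camera axes: x right, y down, z forward; pixel columns grow to the right and rows downward; lengths in m; the calibration is good to about 2 mm. A picture is of the moment at which its call begins. camera_info takes no time and is no camera call.
- close_job(): hands the job in; it is judged then, once.
The state is a dict: "time_s": time; "qpos": joint angles; "qvel": joint speeds; "joint_efforts": joint torques, N m; "eef_pos": TCP position; "orientation": TCP orientation; "wrist_force": force on the tool from outside, world axes, zero at the start; "ft_torque": the same for the moment, N m; "width": finger opening in m; "gripper_force": force on a finger pad.
Only numpy, scipy, OpenCV 4.12 (cv2) and the standard library are available. Lean on these libraries where they do the work, as an engineer would, in place of code of your own. Each camera call takes 0.05 s, during which the arm holds its last target. There are 200 camera calls.

## Working session

There is one attempt and no reset: what is moved stays moved. The work goes in short steps, Python scripts to look and compute and a tool call to move; the robot and the scene stay as the last step left them, time stands still between calls to the robot, and variables do not carry over. Pictures are saved under pics/ and viewed, at most 14 in all, crops included, and the job is handed in when it is done.

Besides the shell and the picture viewer there is one more tool, called after "Emit:" by a JSON object that holds its "fn" and its "kwargs", one argument or row to a line. jog_arm: Moves the arm, as the interface text tells. Its arguments: {"type":"object","properties":{"deltas":{"type":"array","items":{"type":"array","items":{"type":"number"}}},"fingers":{"type":"number"},"grip_force":{"type":"number"}},"required":["deltas"]}

```bash
mkdir -p pics
cat > h.py <<'E'
from bench import *
import numpy as np, cv2
def cam(n):
    c=camera_info(n); R=cv2.Rodrigues(np.array(c['rvec'],float))[0]; t=np.array(c['tvec'],float)
    f=200/np.tan(np.radians(c['vfov'])/2); return R,t,f,c['cx'],c['cy'],c
def ray(n,u,v):
    R,t,f,cx,cy,c=cam(n); d=R.T@np.array([(u-cx)/f,(v-cy)/f,1]); return -R.T@t,d
def onz(n,u,v,z):
    o,d=ray(n,u,v); return o+d*(z-o[2])/d[2]
def tri(p,q):
    o1,d1=ray('top',*p);o2,d2=ray('side',*q)
    s=np.linalg.lstsq(np.c_[d1,-d2],o2-o1,rcond=None)[0]
    a=o1+d1*s[0];b=o2+d2*s[1];return (a+b)/2,np.linalg.norm(a-b)
def proj(n,P):
    R,t,f,cx,cy,c=cam(n); X=R@np.array(P)+t; return X[0]/X[2]*f+cx,X[1]/X[2]*f+cy
def snap(n,name):
    im=read_camera(n); cv2.imwrite(f'pics/{name}.png',im[:,:,::-1]); return im
E
python3 - <<'E'
from h import *
for n in('top','side'):
    snap(n,n+'0'); print(n,camera_info(n)); R,t,*_=cam(n); print(-R.T@t)
print(state())
E
```

```text
top {'vfov': 49.47434262030942, 'cx': 319.2418746837489, 'cy': 200.75643097826932, 'rvec': array([ 2.12912136, -2.15345611,  0.16516258]), 'tvec': array([0.06842157, 0.52934005, 1.10764735])}
[0.35396893 0.06340797 1.17577654]
side {'vfov': 47.99678734349651, 'cx': 319.7489217444026, 'cy': 198.2479514343893, 'rvec': array([ 2.38758445, -0.13334099,  0.05276482]), 'tvec': array([-0.52551937,  0.13103649,  1.02529232])}
[ 0.45485736 -0.65856496  0.83902471]
{'time_s': 0.1, 'qpos': array([-1.24149875e+00,  3.07509118e-01,  1.50749631e+00, -2.14222646e-05,
        1.32844894e+00, -7.35171164e-02]), 'qvel': array([ 0.00027149, -0.00131477, -0.00181125, -0.00043999,  0.00217017,
        0.00046759]), 'joint_efforts': array([ 3.19104620e-04, -4.58529961e+01, -2.52608353e+01, -2.72774298e-05,
        5.49510980e-03, -1.76928552e-05]), 'eef_pos': array([ 0.22516639, -0.52840835,  0.23048444]), 'orientation': array([-3.07628030e+00, -6.28109739e-01,  4.05134864e-04]), 'wrist_force': array([0.41328594, 0.05408643, 0.36286829]), 'ft_torque': array([-0.02431959,  0.01273423, -0.01864559]), 'gripper_force': 0.0, 'width': 0.08570864537386705}
```

View pics/top0.png

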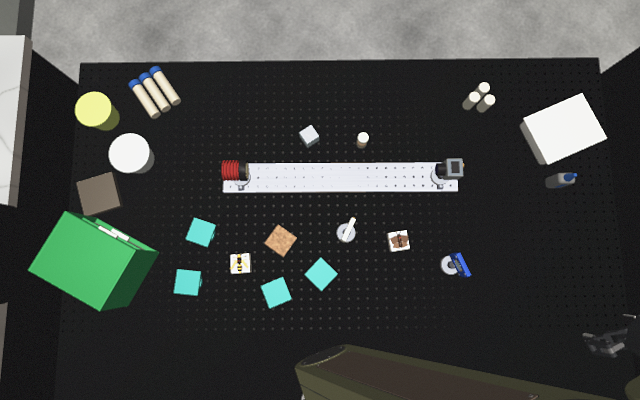

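View pics/side0.png

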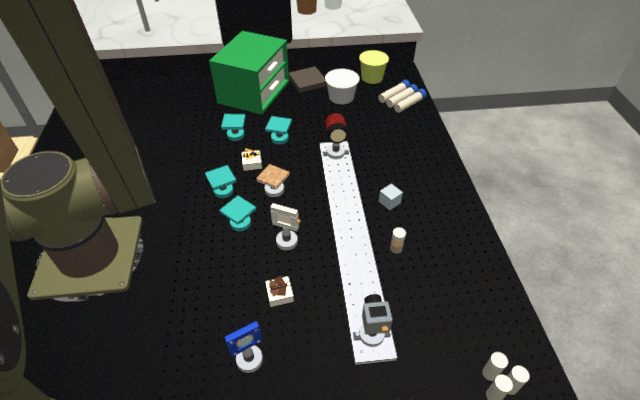

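Top view: plate spans (223..458, 163..192) with lamp on the left; wasp (240,263), cork stage (281,240), diffuser (347,231), moth (399,241), lens (456,265). Side view: the same objects, with lens (243,340), diffuser (285,218), stage (273,176) and wasp (251,158).

Run:
```python
from h import *
t=cv2.imread('pics/top0.png');s=cv2.imread('pics/side0.png')
a=cv2.resize(t[205:295,215:475],None,fx=3,fy=3,interpolation=cv2.INTER_CUBIC)
b=cv2.resize(s[140:380,200:400],None,fx=2.5,fy=2.5,interpolation=cv2.INTER_CUBIC)
cv2.imwrite('pics/ca.png',a);cv2.imwrite('pics/cb.png',b)
def masks(im):
    h=cv2.cvtColor(im,cv2.COLOR_BGR2HSV);H,S,V=[h[...,i].astype(int) for i in range(3)]
    return dict(white=(S<50)&(V>150),cork=(H>5)&(H<18)&(S>80)&(V>120),blue=(H>105)&(H<125)&(S>130)&(V>60))
for n,im in(('top',t),('side',s)):
    for k,m in masks(im).items():
        N,l,st,c=cv2.connectedComponentsWithStats(m.astype(np.uint8))
        for i in range(1,N):
            if st[i,4]>25:
                r=cv2.minAreaRect(np.argwhere(l==i)[:,::-1].astype(np.float32))
                print(n,k,st[i],c[i].round(1),np.round(r[0],1),np.round(r[1],1),round(r[2],1))
```

```text
top white [  32    0  119   83 6647] [86.1 32. ] [91. 41.] [118.  82.] 0.0
top white [  142     0   498    73 24954] [399.7  28.8] [390.5  36. ] [ 72. 497.] 90.0
top white [   0   35   25  170 2813] [  8.5 104.7] [ 12.  119.5] [169.  24.] 90.0
top white [413  40  19  19 186] [423.   51.6] [422.  49.] [18. 18.] 90.0
top white [152  42  21  19 172] [163.2  54.1] [164.1  55.5] [15.1 22.8] 41.6
top white [154  71  26  32 279] [165.4  86.3] [165.5  86.3] [34.4  9.4] 56.3
top white [143  78  26  32 277] [155.   92.9] [155.2  92.7] [34.7  9.4] 56.3
top white [479  82  11  11  98] [483.9  86.9] [484.  87.] [10. 10.] 90.0
top white [133  84  26  33 278] [144.8  99.8] [144.7  99.3] [34.7  9.2] 56.3
top white [469  91  12  12 103] [474.1  96.6] [474.   96.5] [10.6 10.6] 45.0
top white [ 523   93   84   72 3444] [564.5 128.3] [564.6 128.1] [53.1 68.6] 66.3
top white [484  94  11  11  98] [489.1  99.2] [489.  99.] [10. 10.] 90.0
top white [299 125  20  19 211] [308.7 133.9] [308.7 133.9] [14.1 14.9] 58.0
top white [ 109  133   41   40 1281] [128.7 152.5] [129.  152.5] [39. 40.] 90.0
top white [35
[... 2681 characters left out ...]
58.7] [19.9 26.9] 61.9
side white [491 352  17  17 221] [498.9 359.7] [499. 360.] [16. 16.] 90.0
side white [512 365  18  18 237] [520.1 373.6] [520.1 373.8] [18.8 14.8] 26.6
side white [495 374  18  18 251] [503.4 382.7] [503.5 382.5] [17. 17.] 90.0
side cork [256 164  33  23 421] [272.3 175. ] [272.2 175. ] [27.9 19.1] 21.8
side cork [392 240  10   7  54] [396.4 243.3] [396.5 243. ] [6. 9.] 90.0
side cork [270 280   7   7  29] [272.2 283. ] [272.3 282.4] [5.4 6.6] 71.6
side cork [270 290   9   6  33] [274.3 292. ] [274.  292.5] [5. 8.] 90.0
side blue [401  79  26  20 129] [415.   87.3] [414.6  86.8] [28.8  7.8] 36.9
side blue [224 321  38  36 593] [243. 337.] [243.9 338.3] [21.9 38.9] 63.4
```

View pics/ca.png

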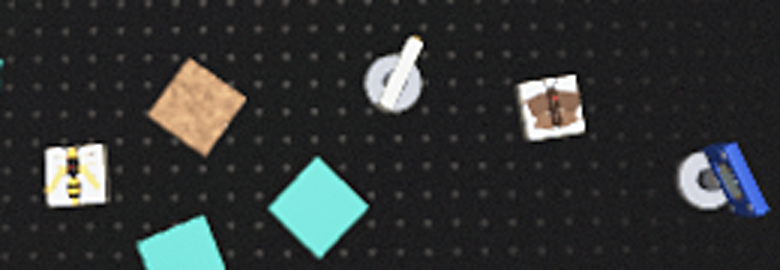

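View pics/cb.png

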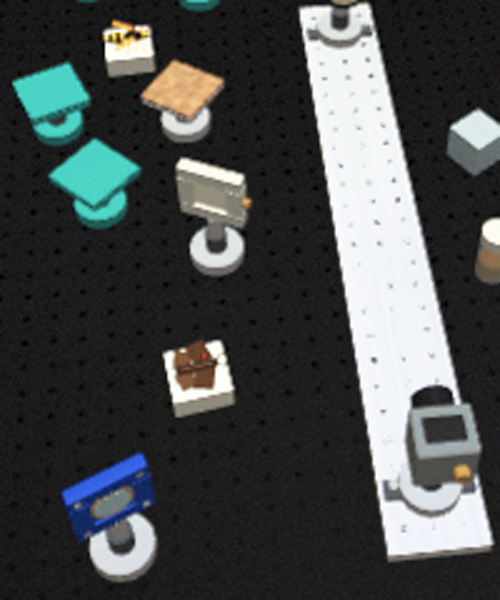

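Crops: the diffuser's top edge runs (353.7,218)–(344.3,241) in the top view, the lens's (461,254)–(470,276), and the wasp lies along image-vertical, i.e. world x. Next: triangulate.

Run:
```python
from h import *
np.set_printoptions(precision=4,suppress=True)
def T(n,p,q): P,g=tri(p,q); print(n,P,round(g,4)); return P
T('cork',(280.2,240.1),(272.2,175))
for p in((190,58),(246,99),(206,156),(148,113)): print('corkc',onz('top',p[0]/3+215,p[1]/3+205,.055))
a=T('dif+',(353.5,218.3),(297.2,212));b=T('dif-',(344.3,240.5),(273,205.7));print((a+b)/2,np.degrees(np.arctan2(*(a-b)[:2])))
a=T('len+',(461.5,254.5),(257.3,323.5));b=T('len-',(470,275.5),(226.3,337));print((a+b)/2)
for p in((418,38),(388,108)):print('dif on z',onz('top',p[0]/3+215,p[1]/3+205,.118))
for p in((737,148),(765,212)):print('lens on z',onz('top',p[0]/3+215,p[1]/3+205,.118))
print('dfoot',onz('top',393/3+215,83/3+205,.014),onz('side',216/2.5+200,247/2.5+140,.014))
print('lfoot',onz('top',706/3+215,181/3+205,.014),onz('side',123/2.5+200,543/2.5+140,.014))
# wasp block top
for p in((45,147),(103,144),(107,204),(49,208)): print('wasp top',onz('top',p[0]/3+215,p[1]/3+205,.025))
for p in((105,55),(152,47)): print('wasp side far/near top edge',onz('side',p[0]/2.5+200,p[1]/2.5+140,.025))
t=cv2.imread('pics/top0.png');s=cv2.imread('pics/side0.png')
for n,im in(('top',t),('side',s)):
    h=cv2.cvtColor(im,cv2.COLOR_BGR2HSV);m=((h[...,1]<50)&(h[...,2]>150)).astype(np.uint8)
    N,l,st,c=cv2.connectedComponentsWithStats(m)
    i=[i for i in range(1,N) if 5500<st[i,4]<7200 and (st[i,0]in(223,320))][0]
    q=cv2.approxPolyDP(cv2.convexHull(np.argwhere(l==i)[:,::-1].astype(np.int32)),5,True)[:,0]
    for p in q: print(n,'plate',p,onz(n,p[0]+.0,p[1]+.0,.012))
```

```text
cork [0.4267 0.1645 0.0519] 0.0001
corkc [0.4673 0.1691 0.055 ]
corkc [0.4314 0.1209 0.055 ]
corkc [0.3831 0.1552 0.055 ]
corkc [0.4203 0.205  0.055 ]
dif+ [ 0.4759 -0.0212  0.114 ] 0.0037
dif- [0.4234 0.0028 0.1139] 0.007
[ 0.4497 -0.0092  0.1139] 114.48556738508493
len+ [ 0.3858 -0.2778  0.1237] 0.0067
len- [ 0.3344 -0.2957  0.1219] 0.0039
[ 0.3601 -0.2868  0.1228]
dif on z [ 0.4752 -0.0231  0.118 ]
dif on z [0.4184 0.0026 0.118 ]
lens on z [ 0.3831 -0.2781  0.118 ]
lens on z [ 0.332  -0.2974  0.118 ]
dfoot [ 0.447  -0.0083  0.014 ] [ 0.4497 -0.0125  0.014 ]
lfoot [ 0.3573 -0.2826  0.014 ] [ 0.3626 -0.2866  0.014 ]
wasp top [0.3934 0.299  0.025 ]
wasp top [0.3954 0.2481 0.025 ]
wasp top [0.3434 0.2439 0.025 ]
wasp top [0.3405 0.2944 0.025 ]
wasp side far/near top edge [0.3473 0.2517 0.025 ]
wasp side far/near top edge [0.3977 0.259  0.025 ]
top plate [457 190] [ 0.5599 -0.313   0.012 ]
top plate [224 192] [0.5616 0.3213 0.012 ]
top plate [223 182] [0.5894 0.3247 0.012 ]
top plate [249 163] [0.6419 0.2544 0.012 ]
top plate [440 162] [ 0.6386 -0.271   0.012 ]
top plate [457 180] [ 0.5877 -0.3147  0.012 ]
side plate [395 358] [ 0.6363 -0.3179  0.012 ]
side plate [355 361] [ 0.5602 -0.3152  0.012 ]
side plate [320 143] [0.5656 0.3221 0.012 ]
side plate [348 144] [0.6441 0.3089 0.012 ]
```

```bash
cat > plan.py <<'E'
import sys
from h import *
# usage: plan.py step  x,y,z,phi[,step] ...   (mm, deg) -> rows of tool jogs
def pose():
    s=state(); R=cv2.Rodrigues(np.array(s['orientation']))[0]
    return np.array(s['eef_pos'])*1000, np.degrees(np.arctan2(R[1,0],R[0,0])), s, R
p,f,s,R=pose(); print('now',p.round(1),round(f,1),'tilt',np.degrees(np.arccos(-R[2,2])).round(2),'t',s['time_s'],'w',round(s['width'],4),'F',s['wrist_force'].round(1))
out=[]
for a in sys.argv[1:]:
    v=[float(q) for q in a.split(',')]; g=np.array(v[:3]); gf=v[3]; st=v[4] if len(v)>4 else 40
    n=max(1,int(np.ceil(np.linalg.norm(g-p)/st)),int(np.ceil(abs(gf-f)/10)))
    for i in range(n):
        k=n-i; d=(g-p)/k; c,sn=np.cos(np.radians(f)),np.sin(np.radians(f))
        t=np.round([c*d[0]+sn*d[1],sn*d[0]-c*d[1],-d[2]]); da=round((f-gf)/k)
        p=p+np.array([c*t[0]+sn*t[1],sn*t[0]-c*t[1],-t[2]]); f-=da
        out.append([int(x) for x in t]+[0,0,int(da)])
for i in range(0,len(out),8): print(out[i:i+8])
E
python3 plan.py 360,-286,190,20,45 360,-286,88,20,30
```

```text
now [ 225.2 -528.4  230.5] 23.1 tilt 0.11 t 0.1 w 0.0857 F [0.4 0.1 0.4]
[[31, -24, 6, 0, 0, 0], [31, -24, 6, 0, 0, 1], [31, -25, 6, 0, 0, 0], [31, -25, 6, 0, 0, 1], [31, -25, 5, 0, 0, 0], [30, -26, 6, 0, 0, 1], [30, -26, 5, 0, 0, 0], [0, 0, 26, 0, 0, 0]]
[[0, 0, 25, 0, 0, 0], [0, 0, 26, 0, 0, 0], [0, 0, 25, 0, 0, 0]]
```

Emit:
{"fn": "jog_arm", "kwargs": {
  "deltas": [
    [31,-24,6,0,0,0],
    [31,-24,6,0,0,1],
    [31,-25,6,0,0,0],
    [31,-25,6,0,0,1],
    [31,-25,5,0,0,0],
    [30,-26,6,0,0,1],
    [30,-26,5,0,0,0],
    [0,0,0,0,0,0]
  ],
  "fingers": 60,
  "grip_force": 50
}}

```text
time_s: 1.1
eef_pos: [0.3602, -0.2839, 0.1906]
orientation: [-3.09, -0.553, 0.002]
wrist_force: [-0.6, 0.1, 0.4]
width: 0.06
gripper_force: 0.0
```

Emit:
{"fn": "jog_arm", "kwargs": {
  "deltas": [
    [0,0,26,0,0,0],
    [0,0,26,0,0,0],
    [0,0,26,0,0,0],
    [0,0,24,0,0,0],
    [0,0,0,0,0,0],
    [0,0,0,0,0,0]
  ]
}}

```text
time_s: 1.85
eef_pos: [0.3603, -0.2876, 0.0898]
orientation: [3.093, 0.547, 0.0]
wrist_force: [-0.5, -0.2, -0.3]
width: 0.0599
gripper_force: 0.0
```

```bash
python3 - <<'E'
from h import *
a=snap('side','s1');b=snap('top','t1')
x=cv2.resize(cv2.imread('pics/s1.png')[290:390,180:310],None,fx=4,fy=4)[:400]
y=cv2.resize(cv2.imread('pics/t1.png')[215:315,400:530],None,fx=4,fy=4)
cv2.imwrite('pics/c1.png',cv2.resize(np.hstack([x,y]),(800,308)))
E
python3 plan.py 360,-286,88,20
```

```text
now [ 360.7 -287.6   90.3] 20.1 tilt 0.13 t 1.95 w 0.0606 F [-1.1  0.6  0.5]
[[0, -2, 2, 0, 0, 0]]
```

View pics/c1.png

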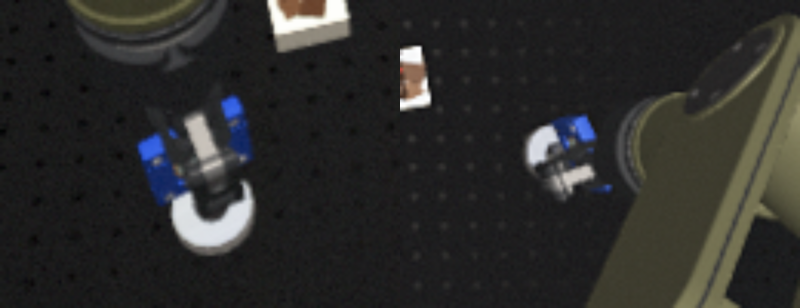

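The gripper straddles the blue plate, centred on its width (crop (200,150)). Close, then lift.

Emit:
{"fn": "jog_arm", "kwargs": {
  "deltas": [
    [0,0,0,0,0,0],
    [0,0,0,0,0,0],
    [0,0,0,0,0,0],
    [0,0,0,0,0,0],
    [0,0,0,0,0,0],
    [0,0,-15,0,0,0],
    [0,0,-20,0,0,0],
    [0,0,-20,0,0,0]
  ],
  "fingers": 0,
  "grip_force": 60
}}

```text
time_s: 2.95
eef_pos: [0.3594, -0.2862, 0.1441]
orientation: [-3.092, -0.548, 0.002]
wrist_force: [-0.0, -0.5, -3.8]
width: 0.011
gripper_force: 59.2
```

```bash
python3 plan.py 360,-287,190,20,30 600,-132,190,0,30 600,-132,109,0,25
```

```text
now [ 359.4 -286.2  144.1] 20.1 tilt 0.11 t 2.95 w 0.011 F [-0.  -0.5 -3.8]
[[0, 0, -23, 0, 0, 0], [0, 1, -23, 0, 0, 0], [28, -6, 0, 0, 0, 2], [28, -7, 0, 0, 0, 2], [27, -8, 0, 0, 0, 2], [27, -9, 0, 0, 0, 2], [27, -10, 0, 0, 0, 2], [26, -11, 0, 0, 0, 2]]
[[26, -12, 0, 0, 0, 2], [25, -13, 0, 0, 0, 2], [25, -14, 0, 0, 0, 2], [25, -16, 0, 0, 0, 2], [0, 0, 20, 0, 0, 0], [0, 0, 20, 0, 0, 0], [0, 0, 21, 0, 0, 0], [0, 0, 20, 0, 0, 0]]
```

Emit:
{"fn": "jog_arm", "kwargs": {
  "deltas": [
    [0,0,-23,0,0,0],
    [0,1,-23,0,0,0],
    [28,-6,0,0,0,2],
    [28,-7,0,0,0,2],
    [27,-8,0,0,0,2],
    [27,-9,0,0,0,2],
    [27,-10,0,0,0,2],
    [26,-11,0,0,0,2]
  ]
}}

```text
time_s: 3.95
eef_pos: [0.5049, -0.195, 0.1892]
orientation: [-3.133, -0.22, 0.003]
wrist_force: [-0.0, -0.8, -3.2]
width: 0.0111
gripper_force: 59.2
```

Emit:
{"fn": "jog_arm", "kwargs": {
  "deltas": [
    [26,-12,0,0,0,2],
    [25,-13,0,0,0,2],
    [25,-14,0,0,0,2],
    [25,-16,0,0,0,2],
    [0,0,20,0,0,0],
    [0,0,20,0,0,0],
    [0,0,20,0,0,0],
    [0,0,0,0,0,0]
  ]
}}

```text
time_s: 4.95
eef_pos: [0.5983, -0.1314, 0.1274]
orientation: [-3.14, -0.002, 0.01]
wrist_force: [-1.1, 0.4, -3.2]
width: 0.0113
gripper_force: 59.2
```

```bash
python3 - <<'E'
from h import *
a=snap('side','s2')
x=cv2.imread('pics/s2.png')[180:380,250:430]
cv2.imwrite('pics/c2.png',cv2.resize(x,None,fx=3,fy=3))
E
python3 plan.py 600,-132,103,0,15
```

```text
now [ 599.5 -131.7  128.8] 0.1 tilt 0.21 t 5.0 w 0.0109 F [-0.1  0.4 -4.1]
[[0, 0, 13, 0, 0, 0], [1, 0, 13, 0, 0, 0]]
```

View pics/c2.png

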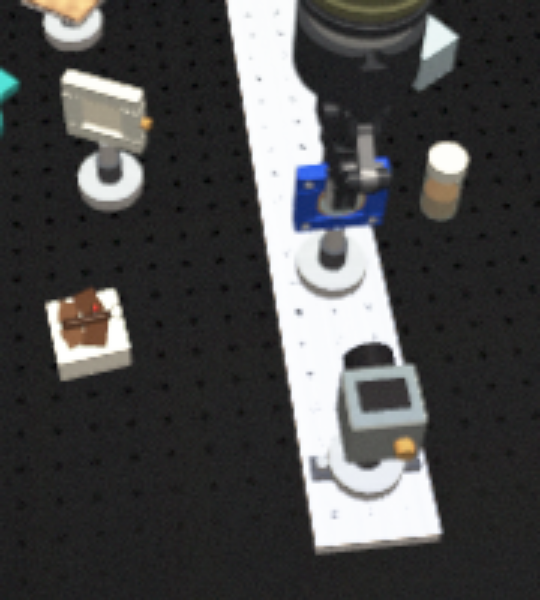

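The lens hangs upright over the plate (foot at crop (331,263)), clear of vial and camera. Lower it.

Emit:
{"fn": "jog_arm", "kwargs": {
  "deltas": [
    [0,0,12,0,0,0],
    [0,0,10,0,0,0],
    [0,0,4,0,0,0],
    [0,0,2,0,0,0],
    [0,0,0,0,0,0]
  ]
}}

```text
time_s: 5.62
eef_pos: [0.6008, -0.132, 0.1023]
orientation: [3.142, 0.002, 0.0]
wrist_force: [0.0, 0.2, -4.0]
width: 0.0113
gripper_force: 59.1
```

Run:
```python
from h import *
im=snap('side','s3')[:,:,::-1].copy()
h=cv2.cvtColor(im,cv2.COLOR_BGR2HSV)
x=cv2.resize(im[240:310,320:400],None,fx=6,fy=6,interpolation=cv2.INTER_CUBIC)
for P in [(.6,-.132,.026)]:
    for a in np.linspace(0,6.28,40):
        u,v=proj('side',np.array(P)+.025*np.array([np.cos(a),np.sin(a),0])); cv2.circle(x,(int((u-320+.5)*6),int((v-240+.5)*6)),2,(0,0,255),-1)
cv2.imwrite('pics/c3.png',x)
print(state()['wrist_force'],state()['eef_pos'])
```

```text
[ 0.048078   -0.3032396  -2.69106004] [ 0.60093341 -0.13205853  0.10254243]
```

View pics/c3.png

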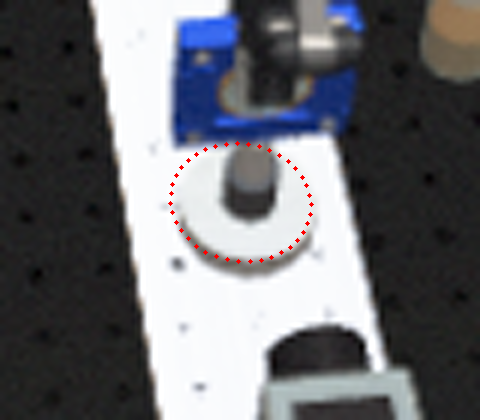

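Foot is within ~2 mm of the intended spot (dotted circle vs. foot at (246,205)). Set down, release and rise.

Emit:
{"fn": "jog_arm", "kwargs": {
  "deltas": [
    [0,0,1,0,0,0],
    [0,0,1,0,0,0],
    [0,0,0,0,0,0]
  ]
}}

```text
time_s: 6.05
eef_pos: [0.6014, -0.1319, 0.1016]
orientation: [3.141, 0.002, 0.003]
wrist_force: [-1.7, 1.2, 5.8]
width: 0.011
gripper_force: 60.3
```

Emit:
{"fn": "jog_arm", "kwargs": {
  "deltas": [
    [0,0,0,0,0,0],
    [0,0,0,0,0,0],
    [0,0,0,0,0,0],
    [0,0,-10,0,0,0],
    [0,0,-25,0,0,0],
    [0,0,-35,0,0,0],
    [0,0,-30,0,0,0]
  ],
  "fingers": 50
}}

```text
time_s: 6.92
eef_pos: [0.601, -0.1321, 0.2022]
orientation: [3.141, 0.002, 0.002]
wrist_force: [-0.3, -0.2, -0.4]
width: 0.05
gripper_force: 0.0
```

```bash
python3 plan.py 449,-9,200,-24,40 449,-9,88,-24,30
```

```text
now [ 601.  -132.1  202.2] 0.1 tilt 0.07 t 6.925 w 0.05 F [-0.3 -0.2 -0.4]
[[-30, -25, 0, 0, 0, 5], [-32, -22, 1, 0, 0, 5], [-34, -19, 0, 0, 0, 5], [-36, -16, 1, 0, 0, 5], [-37, -12, 0, 0, 0, 4], [0, 0, 28, 0, 0, 0], [0, 0, 28, 0, 0, 0], [0, 0, 28, 0, 0, 0]]
[[0, 0, 28, 0, 0, 0]]
```

Emit:
{"fn": "jog_arm", "kwargs": {
  "deltas": [
    [-30,-25,0,0,0,5],
    [-32,-22,1,0,0,5],
    [-34,-19,0,0,0,5],
    [-36,-16,1,0,0,5],
    [-37,-12,0,0,0,4],
    [0,0,28,0,0,0],
    [0,0,28,0,0,0],
    [0,0,0,0,0,0]
  ],
  "fingers": 60
}}

```text
time_s: 7.92
eef_pos: [0.4475, -0.0089, 0.1415]
orientation: [3.073, -0.651, -0.006]
wrist_force: [-1.2, 0.2, 0.6]
width: 0.0599
gripper_force: 0.0
```

```bash
python3 plan.py 449,-9,89,-24,30
```

```text
now [447.5  -8.9 141.5] -23.9 tilt 0.21 t 7.925 w 0.0599 F [-1.2  0.2  0.6]
[[1, 0, 26, 0, 0, 0], [0, -1, 26, 0, 0, 0]]
```

Emit:
{"fn": "jog_arm", "kwargs": {
  "deltas": [
    [1,0,26,0,0,0],
    [0,0,26,0,0,0],
    [0,0,0,0,0,0]
  ]
}}

```text
time_s: 8.3
eef_pos: [0.4495, -0.0096, 0.0901]
orientation: [3.073, -0.651, -0.004]
wrist_force: [1.5, 0.0, 0.6]
width: 0.06
gripper_force: 0.0
```

Emit:
{"fn": "jog_arm", "kwargs": {
  "deltas": [
    [0,0,0,0,0,0],
    [0,0,0,0,0,0],
    [0,0,0,0,0,0],
    [0,0,0,0,0,0],
    [0,0,0,0,0,0],
    [0,0,-15,0,0,0],
    [0,0,-20,0,0,0],
    [0,0,-20,0,0,0]
  ],
  "fingers": 0
}}

```text
time_s: 9.3
eef_pos: [0.4491, -0.0095, 0.1456]
orientation: [3.073, -0.651, -0.002]
wrist_force: [-0.6, -0.8, -4.4]
width: 0.0112
gripper_force: 59.1
```

```bash
python3 - <<'E'
from h import *
cv2.imwrite('pics/c4.png',cv2.resize(cv2.hconcat([np.ascontiguousarray(snap(n,n+'4')[120:320,220:400,::-1]) for n in('side','top')]),None,fx=2,fy=2))
E
python3 plan.py 450,-9,190,-24,30 602,138,190,0,30 602,138,110,0,25
```

```text
now [451.2  -9.7 146.9] -23.9 tilt 0.23 t 9.4 w 0.0109 F [-0.3  0.5 -3.6]
[[-1, 0, -22, 0, 0, 0], [0, 0, -21, 0, 0, 0], [10, -25, 0, 0, 0, -3], [11, -24, 0, 0, 0, -3], [12, -23, 0, 0, 0, -3], [14, -23, 0, 0, 0, -3], [15, -22, 0, 0, 0, -3], [16, -21, 0, 0, 0, -3]]
[[17, -20, 0, 0, 0, -3], [17, -19, 0, 0, 0, -3], [0, 0, 20, 0, 0, 0], [0, 0, 20, 0, 0, 0], [0, 0, 20, 0, 0, 0], [0, 0, 20, 0, 0, 0]]
```

View pics/c4.png

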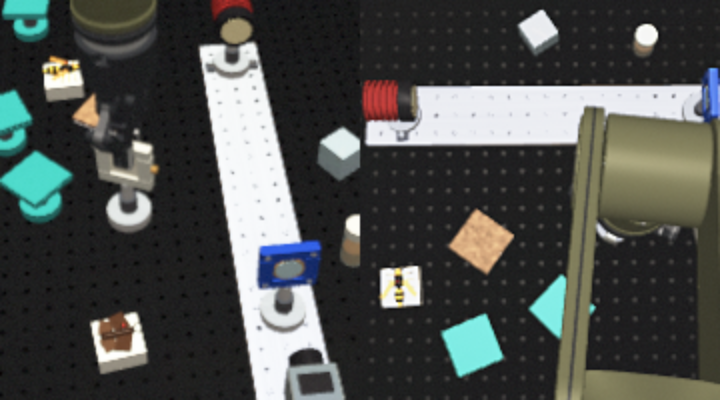

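The diffuser is held and lifted, upright (side crop (128,170)), and the lens stands on the plate. Carry on.

Emit:
{"fn": "jog_arm", "kwargs": {
  "deltas": [
    [-1,0,-22,0,0,0],
    [0,0,-21,0,0,0],
    [10,-25,0,0,0,-3],
    [11,-24,0,0,0,-3],
    [12,-23,0,0,0,-3],
    [14,-23,0,0,0,-3],
    [15,-22,0,0,0,-3],
    [16,-21,0,0,0,-3]
  ]
}}

```text
time_s: 10.4
eef_pos: [0.563, 0.1022, 0.1866]
orientation: [3.137, -0.159, -0.004]
wrist_force: [-0.1, 0.9, -4.3]
width: 0.011
gripper_force: 59.1
```

Emit:
{"fn": "jog_arm", "kwargs": {
  "deltas": [
    [17,-20,0,0,0,-3],
    [17,-19,0,0,0,-3],
    [0,0,20,0,0,0],
    [0,0,20,0,0,0],
    [0,0,20,0,0,0],
    [0,0,14,0,0,0],
    [0,0,0,0,0,0]
  ]
}}

```text
time_s: 11.28
eef_pos: [0.5988, 0.1376, 0.1122]
orientation: [3.141, 0.002, -0.007]
wrist_force: [-0.2, 0.3, -4.1]
width: 0.0109
gripper_force: 59.0
```

```bash
python3 plan.py 602,138,103,0,25
```

```text
now [598.8 137.6 112.2] 0.1 tilt 0.25 t 11.275 w 0.0109 F [-0.2  0.3 -4.1]
[[3, 0, 9, 0, 0, 0]]
```

Emit:
{"fn": "jog_arm", "kwargs": {
  "deltas": [
    [2,0,5,0,0,0],
    [0,0,3,0,0,0],
    [0,0,2,0,0,0],
    [0,0,1,0,0,0],
    [0,0,0,0,0,0]
  ]
}}

```text
time_s: 11.9
eef_pos: [0.6025, 0.1379, 0.1036]
orientation: [-3.142, -0.002, -0.001]
wrist_force: [-1.0, 0.7, -3.6]
width: 0.0112
gripper_force: 59.2
```

Emit:
{"fn": "jog_arm", "kwargs": {
  "deltas": [
    [0,0,1,0,0,0],
    [0,0,1,0,0,0],
    [0,0,0,0,0,0]
  ]
}}

```text
time_s: 12.28
eef_pos: [0.6029, 0.138, 0.1036]
orientation: [-3.141, -0.002, -0.003]
wrist_force: [-3.5, -0.3, 8.2]
width: 0.0108
gripper_force: 60.9
```

Run:
```python
from h import *
im=snap('side','s5')[:,:,::-1].copy()
x=cv2.resize(im[130:240,300:400],None,fx=5,fy=5,interpolation=cv2.INTER_CUBIC)
for a in np.linspace(0,6.28,40):
    u,v=proj('side',np.array((.602,.138,.026))+.025*np.array([np.cos(a),np.sin(a),0])); cv2.circle(x,(int((u-300+.5)*5),int((v-130+.5)*5)),2,(0,0,255),-1)
cv2.imwrite('pics/c5.png',x)
print(state()['wrist_force'],state()['eef_pos'])
```

```text
[-2.92173315  0.18139767  9.04907413] [0.60293307 0.13799577 0.10357294]
```

View pics/c5.png

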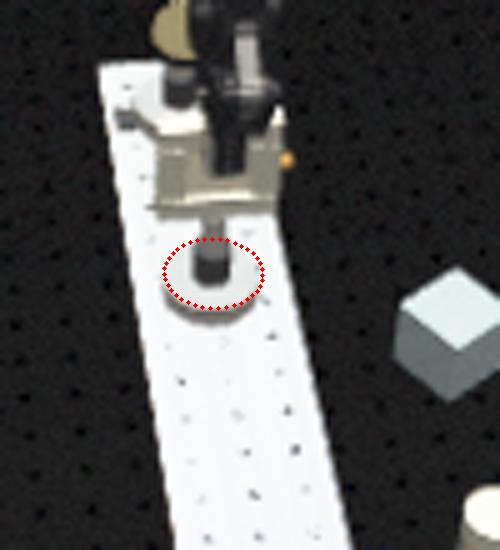

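The diffuser stands on its mark (foot matches the circle at (213,275)) with contact force felt. Release and go to the stage.

Emit:
{"fn": "jog_arm", "kwargs": {
  "deltas": [
    [0,0,0,0,0,0],
    [0,0,0,0,0,0],
    [0,0,0,0,0,0],
    [0,0,-10,0,0,0],
    [0,0,-25,0,0,0],
    [0,0,-35,0,0,0],
    [0,0,-30,0,0,0],
    [0,0,0,0,0,0]
  ],
  "fingers": 50
}}

```text
time_s: 13.32
eef_pos: [0.6046, 0.1383, 0.2049]
orientation: [-3.14, -0.002, -0.011]
wrist_force: [0.4, 0.1, 0.5]
width: 0.0497
gripper_force: 0.0
```

```bash
python3 plan.py 426,163,190,54,40 426,163,110,54,30
```

```text
now [604.6 138.3 204.9] 0.1 tilt 0.41 t 13.325 w 0.0497 F [0.4 0.1 0.5]
[[-30, -4, 2, 0, 0, -9], [-29, -9, 3, 0, 0, -9], [-27, -13, 2, 0, 0, -9], [-24, -17, 3, 0, 0, -9], [-22, -21, 2, 0, 0, -9], [-18, -24, 3, 0, 0, -9], [0, 0, 27, 0, 0, 0], [0, 0, 26, 0, 0, 0]]
[[0, 0, 27, 0, 0, 0]]
```

Emit:
{"fn": "jog_arm", "kwargs": {
  "deltas": [
    [-30,-4,2,0,0,-9],
    [-29,-9,3,0,0,-9],
    [-27,-13,2,0,0,-9],
    [-24,-17,3,0,0,-9],
    [-22,-21,2,0,0,-9],
    [-18,-24,3,0,0,-9],
    [0,0,27,0,0,0],
    [0,0,26,0,0,0]
  ],
  "fingers": 85
}}

```text
time_s: 14.32
eef_pos: [0.4227, 0.1626, 0.1324]
orientation: [2.798, 1.429, -0.0]
wrist_force: [0.5, -0.3, -0.1]
width: 0.0852
gripper_force: 0.0
```

```bash
python3 - <<'E'
from h import *
cv2.imwrite('pics/c6.png',cv2.resize(cv2.hconcat([np.ascontiguousarray(snap('side','side6')[110:290,190:370,::-1]),np.ascontiguousarray(snap('top','top6')[130:310,210:390,::-1])]),None,fx=2.2,fy=2.2,interpolation=cv2.INTER_CUBIC))
E
python3 plan.py 426,163,28,54,25
```

```text
now [420.6 161.8 130.6] 54.1 tilt 0.4 t 14.425 w 0.0846 F [-0.5 -0.8  0.1]
[[1, 1, 21, 0, 0, 0], [1, 1, 20, 0, 0, 0], [1, 1, 21, 0, 0, 0], [1, 0, 20, 0, 0, 0], [0, 1, 21, 0, 0, 0]]
```

View pics/c6.png

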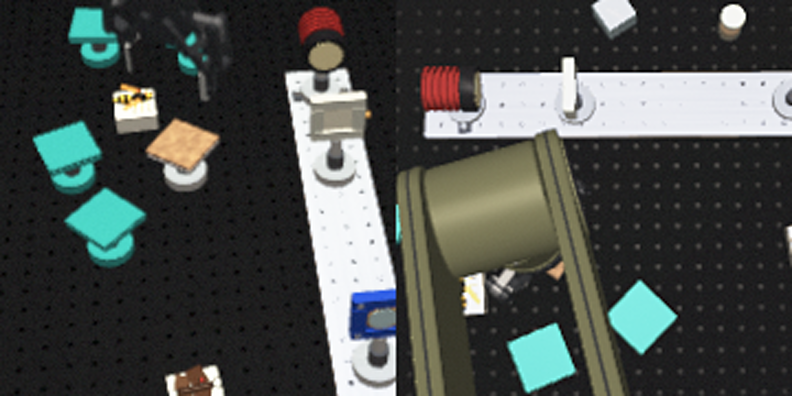

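The arm hangs centred over the stage area; the diffuser and lens are standing. Descend.

Emit:
{"fn": "jog_arm", "kwargs": {
  "deltas": [
    [1,1,21,0,0,0],
    [1,1,20,0,0,0],
    [1,1,21,0,0,0],
    [0,0,10,0,0,0],
    [0,0,0,0,0,0]
  ]
}}

```text
time_s: 15.05
eef_pos: [0.4275, 0.1631, 0.061]
orientation: [-2.798, -1.428, 0.002]
wrist_force: [-0.0, -0.2, -0.0]
width: 0.0851
gripper_force: 0.0
```

```bash
python3 plan.py 426,163,28,54,15
```

```text
now [427.5 163.1  61. ] 54.1 tilt 0.08 t 15.05 w 0.0851 F [-0.  -0.2 -0. ]
[[0, 0, 11, 0, 0, 0], [0, -1, 11, 0, 0, 0], [-1, 0, 11, 0, 0, 0]]
```

Emit:
{"fn": "jog_arm", "kwargs": {
  "deltas": [
    [0,0,11,0,0,0],
    [0,0,11,0,0,0],
    [-1,0,11,0,0,0],
    [0,0,0,0,0,0]
  ]
}}

```text
time_s: 15.55
eef_pos: [0.4262, 0.1621, 0.0273]
orientation: [-2.798, -1.428, 0.004]
wrist_force: [-0.8, -1.2, -0.3]
width: 0.0849
gripper_force: 0.0
```

Emit:
{"fn": "jog_arm", "kwargs": {
  "deltas": [
    [0,0,0,0,0,0],
    [0,0,0,0,0,0],
    [0,0,0,0,0,0],
    [0,0,0,0,0,0],
    [0,0,0,0,0,0],
    [0,0,0,0,0,0]
  ],
  "fingers": 40
}}

```text
time_s: 16.3
eef_pos: [0.4274, 0.1626, 0.0288]
orientation: [2.798, 1.428, 0.001]
wrist_force: [-1.9, 0.4, 5.4]
width: 0.059
gripper_force: 64.8
```

Emit:
{"fn": "jog_arm", "kwargs": {
  "deltas": [
    [0,0,-10,0,0,0],
    [0,0,-15,0,0,0],
    [0,0,-20,0,0,0],
    [0,0,-20,0,0,0],
    [0,0,-20,0,0,0],
    [0,0,0,0,0,0]
  ]
}}

```text
time_s: 17.05
eef_pos: [0.4283, 0.1627, 0.1146]
orientation: [2.797, 1.428, 0.005]
wrist_force: [-0.0, 0.2, -3.5]
width: 0.0585
gripper_force: 66.0
```

```bash
python3 - <<'E'
from h import *
cv2.imwrite('pics/c7.png',cv2.resize(np.ascontiguousarray(snap('side','side7')[90:240,190:370,::-1]),None,fx=3,fy=3,interpolation=cv2.INTER_CUBIC))
E
python3 plan.py 600,3,135,90,30
```

```text
now [427.5 162.4 113.7] 54.1 tilt 0.08 t 17.1 w 0.0588 F [ 0.6 -0.1 -2.6]
[[-3, 29, -3, 0, 0, -4], [-6, 29, -3, 0, 0, -5], [-8, 28, -3, 0, 0, -4], [-10, 28, -2, 0, 0, -5], [-12, 27, -3, 0, 0, -4], [-14, 26, -2, 0, 0, -5], [-17, 24, -3, 0, 0, -4], [-18, 23, -2, 0, 0, -5]]
```

View pics/c7.png

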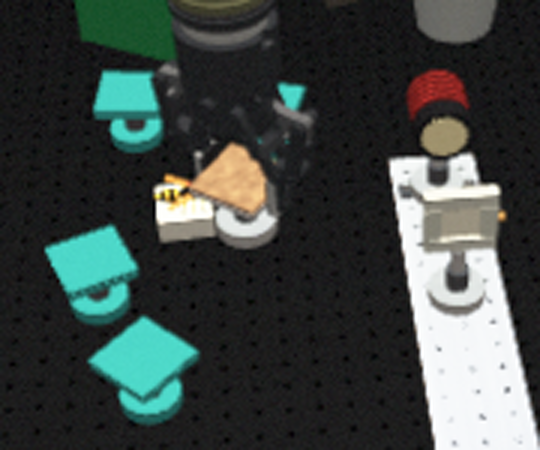

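The stage is held level and clear of the wasp (crop (235,180)). Carry it to the middle.

Emit:
{"fn": "jog_arm", "kwargs": {
  "deltas": [
    [-3,29,-3,0,0,-4],
    [-6,29,-3,0,0,-5],
    [-8,28,-3,0,0,-4],
    [-10,28,-2,0,0,-5],
    [-12,27,-3,0,0,-4],
    [-14,26,-2,0,0,-5],
    [-17,24,-3,0,0,-4],
    [-18,23,-2,0,0,-5]
  ]
}}

```text
time_s: 18.1
eef_pos: [0.5994, 0.0019, 0.1324]
orientation: [-2.215, -2.224, 0.003]
wrist_force: [0.2, 0.7, -4.1]
width: 0.0588
gripper_force: 66.0
```

Emit:
{"fn": "jog_arm", "kwargs": {
  "deltas": [
    [0,0,0,0,0,0],
    [0,0,25,0,0,0],
    [0,0,25,0,0,0],
    [0,0,25,0,0,0],
    [0,0,0,0,0,0]
  ]
}}

```text
time_s: 18.73
eef_pos: [0.5961, 0.0033, 0.0561]
orientation: [-2.216, -2.218, 0.008]
wrist_force: [-0.1, 0.4, -4.6]
width: 0.0587
gripper_force: 66.2
```

```bash
python3 plan.py 601,3,42,90,10
python3 - <<'E'
from h import *
im=snap('side','s8')[:,:,::-1].copy()
x=cv2.resize(im[150:260,290:410],None,fx=5,fy=5,interpolation=cv2.INTER_CUBIC)
dz=state()['eef_pos'][2]-.0405
for a in np.linspace(0,6.28,40):
    u,v=proj('side',np.array((.601,.003,.026+dz))+.025*np.array([np.cos(a),np.sin(a),0])); cv2.circle(x,(int((u-290+.5)*5),int((v-150+.5)*5)),2,(0,0,255),-1)
cv2.imwrite('pics/c8.png',x)
E
```

```text
now [596.1   3.3  56.1] 90.1 tilt 0.48 t 18.725 w 0.0587 F [-0.1  0.4 -4.6]
[[0, 2, 7, 0, 0, 0], [0, 3, 7, 0, 0, 0]]
```

View pics/c8.png

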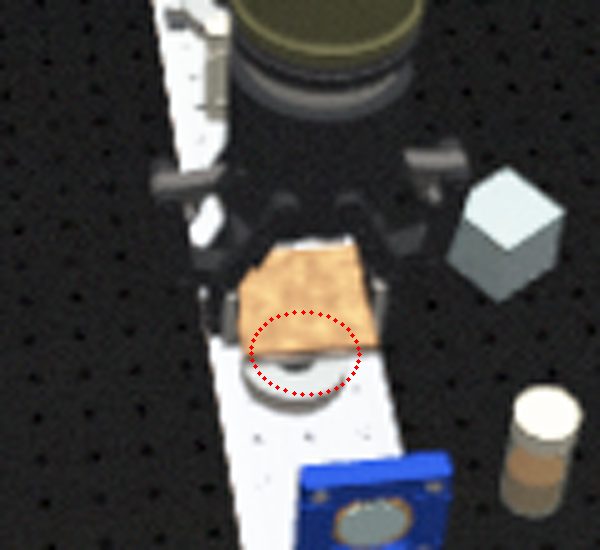

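The stage foot is ~4 mm short in x, matching the pose reading. Correct and set down.

Emit:
{"fn": "jog_arm", "kwargs": {
  "deltas": [
    [0,2,6,0,0,0],
    [0,2,5,0,0,0],
    [0,0,2,0,0,0],
    [0,0,1,0,0,0],
    [0,0,0,0,0,0]
  ]
}}

```text
time_s: 19.4
eef_pos: [0.6039, 0.0026, 0.0454]
orientation: [2.22, 2.223, 0.0]
wrist_force: [-0.3, -0.1, -3.7]
width: 0.0588
gripper_force: 66.3
```

Emit:
{"fn": "jog_arm", "kwargs": {
  "deltas": [
    [0,-1,2,0,0,0],
    [0,-1,1,0,0,0],
    [0,0,1,0,0,0],
    [0,0,1,0,0,0],
    [0,0,0,0,0,0]
  ]
}}

```text
time_s: 20.02
eef_pos: [0.6018, 0.0026, 0.0408]
orientation: [2.22, 2.223, -0.0]
wrist_force: [-1.9, 0.4, 3.4]
width: 0.0587
gripper_force: 66.9
```

Emit:
{"fn": "jog_arm", "kwargs": {
  "deltas": [
    [0,0,0,0,0,0],
    [0,0,0,0,0,0],
    [0,0,0,0,0,0],
    [0,0,-10,0,0,0],
    [0,0,-30,0,0,0],
    [0,0,-35,0,0,0],
    [0,0,-40,0,0,0],
    [0,0,-30,0,0,0]
  ],
  "fingers": 85
}}

```text
time_s: 21.02
eef_pos: [0.6026, 0.0026, 0.188]
orientation: [2.218, 2.222, 0.003]
wrist_force: [-0.3, -0.5, -0.2]
width: 0.0847
gripper_force: 0.0
```

```bash
python3 plan.py 368,271,180,94,45 368,271,70,94,30
```

```text
now [602.6   2.6 188. ] 90.1 tilt 0.15 t 21.025 w 0.0847 F [-0.3 -0.5 -0.2]
[[34, -29, 1, 0, 0, 0], [34, -29, 1, 0, 0, -1], [34, -29, 1, 0, 0, 0], [34, -29, 1, 0, 0, -1], [34, -28, 1, 0, 0, 0], [35, -28, 1, 0, 0, -1], [35, -28, 1, 0, 0, 0], [35, -27, 1, 0, 0, -1]]
[[0, 0, 27, 0, 0, 0], [0, 0, 28, 0, 0, 0], [0, 0, 27, 0, 0, 0], [0, 0, 28, 0, 0, 0]]
```

Emit:
{"fn": "jog_arm", "kwargs": {
  "deltas": [
    [34,-29,1,0,0,0],
    [34,-29,1,0,0,-1],
    [34,-29,1,0,0,0],
    [34,-29,1,0,0,-1],
    [34,-28,1,0,0,0],
    [35,-28,1,0,0,-1],
    [35,-28,1,0,0,0],
    [35,-27,1,0,0,-1]
  ]
}}

```text
time_s: 22.02
eef_pos: [0.3666, 0.2724, 0.1781]
orientation: [2.141, 2.299, 0.002]
wrist_force: [-0.1, -0.5, -1.0]
width: 0.0853
gripper_force: 0.0
```

Emit:
{"fn": "jog_arm", "kwargs": {
  "deltas": [
    [0,0,27,0,0,0],
    [0,0,28,0,0,0],
    [0,0,27,0,0,0],
    [0,0,28,0,0,0],
    [0,0,0,0,0,0]
  ]
}}

```text
time_s: 22.65
eef_pos: [0.3662, 0.2706, 0.0664]
orientation: [-2.14, -2.298, 0.006]
wrist_force: [0.3, -0.1, -0.5]
width: 0.0851
gripper_force: 0.0
```

```bash
python3 - <<'E'
from h import *
cv2.imwrite('pics/c9.png',cv2.resize(np.ascontiguousarray(snap('side','side9')[90:240,190:370,::-1]),None,fx=4,fy=4,interpolation=cv2.INTER_CUBIC))
E
python3 plan.py 368,271,1,94,15
```

```text
now [367.1 271.2  67.4] 94.1 tilt 0.08 t 22.7 w 0.085 F [ 0.3 -0.1 -0.3]
[[0, 0, 13, 0, 0, 0], [0, 0, 13, 0, 0, 0], [0, 0, 13, 0, 0, 0], [0, 0, 14, 0, 0, 0], [0, 1, 13, 0, 0, 0]]
```

View pics/c9.png

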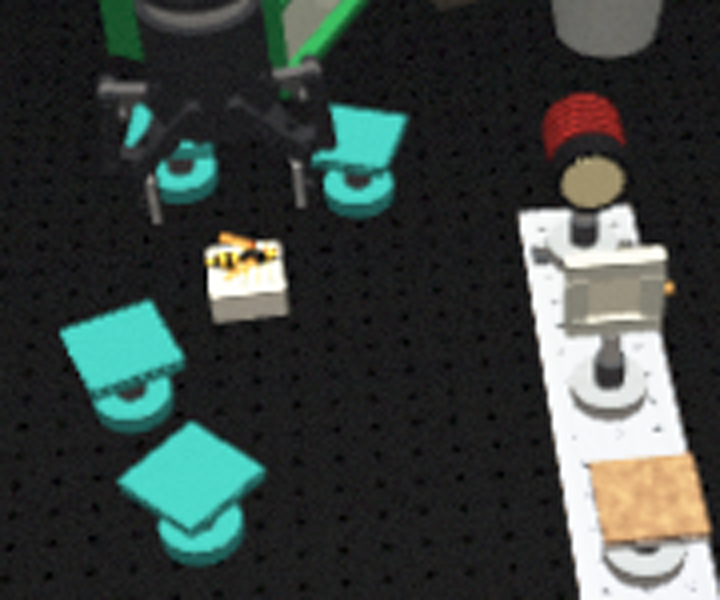

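The fingers hang straight over the wasp block, aligned, with nothing else in the way. Descend and grip.

Emit:
{"fn": "jog_arm", "kwargs": {
  "deltas": [
    [0,0,13,0,0,0],
    [0,0,13,0,0,0],
    [0,0,13,0,0,0],
    [0,0,13,0,0,0],
    [0,1,10,0,0,0],
    [0,0,2,0,0,0],
    [0,0,0,0,0,0]
  ]
}}

```text
time_s: 23.58
eef_pos: [0.3684, 0.2714, 0.0031]
orientation: [-2.141, -2.299, 0.001]
wrist_force: [0.2, 0.0, 0.1]
width: 0.085
gripper_force: 0.0
```

Emit:
{"fn": "jog_arm", "kwargs": {
  "deltas": [
    [0,0,0,0,0,0],
    [0,0,0,0,0,0],
    [0,0,0,0,0,0],
    [0,0,0,0,0,0],
    [0,0,0,0,0,0],
    [0,0,0,0,0,0]
  ],
  "fingers": 40,
  "grip_force": 25
}}

```text
time_s: 24.32
eef_pos: [0.3687, 0.2716, 0.0038]
orientation: [2.141, 2.299, 0.001]
wrist_force: [-0.3, -0.9, 6.0]
width: 0.0497
gripper_force: 26.8
```

Emit:
{"fn": "jog_arm", "kwargs": {
  "deltas": [
    [0,0,-10,0,0,0],
    [0,0,-20,0,0,0],
    [0,0,-30,0,0,0],
    [0,0,-30,0,0,0],
    [0,0,-40,0,0,0],
    [0,0,-40,0,0,0],
    [0,0,0,0,0,0]
  ]
}}

```text
time_s: 25.2
eef_pos: [0.3704, 0.2726, 0.1767]
orientation: [2.139, 2.298, 0.012]
wrist_force: [-0.5, 1.2, -0.3]
width: 0.0495
gripper_force: 26.2
```

```bash
python3 - <<'E'
from h import *
np.set_printoptions(precision=4,suppress=True)
cv2.imwrite('pics/c10.png',cv2.hconcat([cv2.resize(np.ascontiguousarray(snap('side','side10')[60:280,190:400,::-1]),None,fx=2.6,fy=2.6,interpolation=cv2.INTER_CUBIC)]))
# stage cork now, both views (side9 unoccluded; top from now)
t=read_camera('top')[:,:,::-1];s=cv2.imread('pics/side9.png')
c=[]
for im in(t,s):
    h=cv2.cvtColor(np.ascontiguousarray(im),cv2.COLOR_BGR2HSV).astype(int);m=((h[...,0]>5)&(h[...,0]<18)&(h[...,1]>80)&(h[...,2]>120)).astype(np.uint8)
    N,l,st,ce=cv2.connectedComponentsWithStats(m); i=1+np.argmax(st[1:,4]); c.append(ce[i]); print(st[i],ce[i])
print(tri(*c), onz('side',*c[1],.067), onz('top',*c[0],.067))
E
python3 plan.py 368,271,120,94,15
```

```text
[330 161  23  23 498] [341.3815 171.8675]
[337 203  31  23 503] [351.6899 214.2505]
(array([0.6027, 0.0035, 0.0628]), np.float64(6.630511840498445e-05)) [ 0.6019 -0.0001  0.067 ] [0.6017 0.0037 0.067 ]
now [368.1 271.2 173.5] 94.1 tilt 0.03 t 25.3 w 0.0494 F [-0.6  0.1 -1.1]
[[0, 0, 13, 0, 0, 0], [0, 0, 14, 0, 0, 0], [0, 0, 13, 0, 0, 0], [0, 0, 14, 0, 0, 0]]
```

View pics/c10.png

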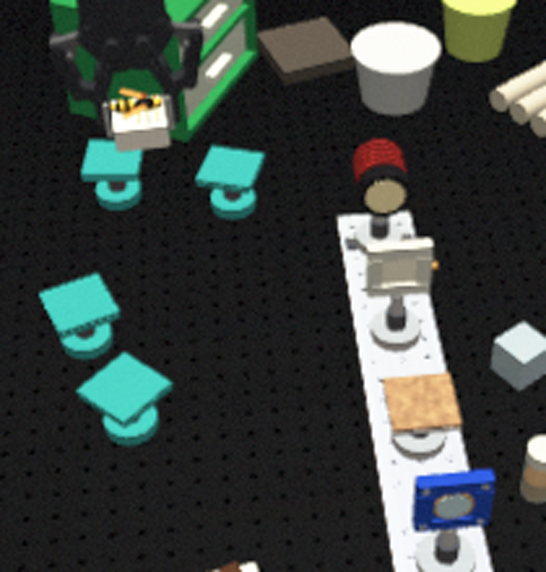

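The wasp block is held level between the fingers, and the stage stands at (0.602, 0.003). That was my last picture; from here I go by numbers.

```bash
python3 plan.py 602,3,180,90,43 602,3,90,90,30
```

```text
now [368.1 271.2 173.5] 94.1 tilt 0.03 t 25.3 w 0.0494 F [-0.6  0.1 -1.1]
[[-32, 24, -1, 0, 0, 0], [-32, 24, -1, 0, 0, 1], [-31, 24, -1, 0, 0, 0], [-31, 24, -1, 0, 0, 1], [-31, 25, 0, 0, 0, 0], [-31, 25, -1, 0, 0, 1], [-30, 25, 0, 0, 0, 0], [-30, 26, -1, 0, 0, 1]]
[[-29, 26, 0, 0, 0, 0], [0, 0, 30, 0, 0, 0], [0, 0, 30, 0, 0, 0], [0, 0, 30, 0, 0, 0]]
```

Emit:
{"fn": "jog_arm", "kwargs": {
  "deltas": [
    [-32,24,-1,0,0,0],
    [-32,24,-1,0,0,1],
    [-31,24,-1,0,0,0],
    [-31,24,-1,0,0,1],
    [-31,25,0,0,0,0],
    [-31,25,-1,0,0,1],
    [-30,25,0,0,0,0],
    [-30,26,-1,0,0,1]
  ]
}}

```text
time_s: 26.3
eef_pos: [0.5755, 0.0314, 0.1769]
orientation: [-2.218, -2.22, 0.005]
wrist_force: [0.4, -0.1, 0.1]
width: 0.0494
gripper_force: 26.1
```

Emit:
{"fn": "jog_arm", "kwargs": {
  "deltas": [
    [-29,26,0,0,0,0],
    [0,0,0,0,0,0],
    [0,0,30,0,0,0],
    [0,0,30,0,0,0],
    [0,0,25,0,0,0],
    [0,0,0,0,0,0],
    [0,0,0,0,0,0]
  ]
}}

```text
time_s: 27.18
eef_pos: [0.6021, 0.0039, 0.0943]
orientation: [-2.219, -2.223, 0.001]
wrist_force: [0.2, 0.2, 1.0]
width: 0.0494
gripper_force: 26.2
```

```bash
python3 plan.py 602,3,72,90,5
```

```text
now [602.1   3.9  94.3] 90.1 tilt 0.05 t 27.175 w 0.0494 F [0.2 0.2 1. ]
[[0, 0, 4, 0, 0, 0], [0, 0, 5, 0, 0, 0], [0, 0, 4, 0, 0, 0], [0, 0, 5, 0, 0, 0], [-1, 0, 4, 0, 0, 0]]
```

Emit:
{"fn": "jog_arm", "kwargs": {
  "deltas": [
    [0,0,6,0,0,0],
    [0,0,6,0,0,0],
    [0,0,5,0,0,0],
    [0,0,3,0,0,0],
    [0,0,2,0,0,0],
    [0,0,1,0,0,0],
    [0,0,0,0,0,0],
    [0,0,0,0,0,0]
  ]
}}

```text
time_s: 28.18
eef_pos: [0.6026, 0.0035, 0.0714]
orientation: [2.22, 2.223, 0.0]
wrist_force: [0.0, 0.3, 0.5]
width: 0.0495
gripper_force: 26.2
```

Emit:
{"fn": "jog_arm", "kwargs": {
  "deltas": [
    [0,0,1,0,0,0],
    [0,0,0,0,0,0],
    [0,0,0,0,0,0]
  ]
}}

```text
time_s: 28.55
eef_pos: [0.6027, 0.0035, 0.0708]
orientation: [2.22, 2.223, 0.001]
wrist_force: [-0.7, 0.1, 4.5]
width: 0.0492
gripper_force: 26.7
```

Contact at the expected height. Release, rise and retreat.

Emit:
{"fn": "jog_arm", "kwargs": {
  "deltas": [
    [0,0,0,0,0,0],
    [0,0,0,0,0,0],
    [0,0,0,0,0,0],
    [0,0,0,0,0,0],
    [0,0,-10,0,0,0],
    [0,0,-30,0,0,0],
    [0,0,-40,0,0,0],
    [0,0,-40,0,0,0]
  ],
  "fingers": 80
}}

```text
time_s: 29.55
eef_pos: [0.6024, 0.0035, 0.192]
orientation: [2.22, 2.223, 0.0]
wrist_force: [0.7, -0.2, 1.1]
width: 0.0801
gripper_force: 0.0
```

Emit:
{"fn": "jog_arm", "kwargs": {
  "deltas": [
    [20,-40,0,0,0,0],
    [20,-40,0,0,0,0],
    [20,-40,0,0,0,0],
    [40,-30,0,0,0,0],
    [40,-10,0,0,0,0],
    [40,0,0,0,0,0],
    [40,0,0,0,0,0],
    [30,0,0,0,0,0]
  ]
}}

```text
time_s: 30.55
eef_pos: [0.4422, 0.2551, 0.1913]
orientation: [2.218, 2.224, 0.003]
wrist_force: [-0.2, -0.4, 0.7]
width: 0.0798
gripper_force: 0.0
```

```bash
python3 - <<'E'
from h import *
np.set_printoptions(precision=4,suppress=True)
t=np.ascontiguousarray(snap('top','tf')[:,:,::-1]);s=np.ascontiguousarray(snap('side','sf')[:,:,::-1])
def comps(n,im,f,z,box,mn=15):
    h=cv2.cvtColor(im,cv2.COLOR_BGR2HSV).astype(int);m=f(h[...,0],h[...,1],h[...,2]).astype(np.uint8)
    k=np.zeros_like(m);x0,y0,x1,y1=box;k[y0:y1,x0:x1]=m[y0:y1,x0:x1]
    N,l,st,c=cv2.connectedComponentsWithStats(k)
    for i in range(1,N):
        if st[i,4]>mn:
            r=cv2.minAreaRect(np.argwhere(l==i)[:,::-1].astype(np.float32)); print(n,st[i],'c',onz(n,*c[i],z),'rect',np.round(r[1],1),round(r[2],1))
cork=lambda H,S,V:(H>5)&(H<18)&(S>80)&(V>120)
yel=lambda H,S,V:(H>20)&(H<35)&(S>80)&(V>120)
blue=lambda H,S,V:(H>105)&(H<125)&(S>130)&(V>60)
print('cork');comps('top',t,cork,.067,(310,140,370,200),5);comps('side',s,cork,.067,(320,170,390,250),5)
print('blockish (bright, warm/white)')
print('yellow');comps('top',t,yel,.103,(310,140,370,200),3);comps('side',s,yel,.103,(320,170,390,250),3)
print('blue');comps('top',t,blue,.13,(360,150,420,200));comps('side',s,blue,.1,(340,220,390,290))
# bystanders: change against start (shift by template matching)
for n,im,d in(('top',t,{'moth':(380,222,418,258),'cube':(295,120,323,148),'vial':(352,126,374,148)}),('side',s,{'moth':(258,268,300,310),'cube':(372,178,410,214),'vial':(386,222,412,256)})):
    o=cv2.imread(f'pics/{n}0.png')
    for k,(a,b,c,e) in d.items():
        r=cv2.matchTemplate(im[b-8:e+8,a-8:c+8],o[b:e,a:c],cv2.TM_CCOEFF_NORMED);print(n,k,cv2.minMaxLoc(r)[1],np.array(cv2.minMaxLoc(r)[3])-8)
g=t[160:186,322:362]; print((g.min(2)>0).sum()); 
x=cv2.cvtColor(g,cv2.COLOR_BGR2HSV)
for r in range(0,26,2): print(' '.join('C' if 5<x[r,c,0]<20 and x[r,c,1]>80 and x[r,c,2]>110 else 'Y' if 20<=x[r,c,0]<35 and x[r,c,1]>80 and x[r,c,2]>100 else 'k' if x[r,c,2]<90 else 'W' if x[r,c,2]>190 else '.' for c in range(40)))
E
python3 plan.py 400,270,180,90
```

```text
cork
top [358 142   8   4  16] c [ 0.6766 -0.0501  0.067 ] rect [7.2 2.7] 8.1
top [330 161  23  23 102] c [0.5869 0.0046 0.067 ] rect [21.8 22. ] 87.4
side [337 206  31  20 141] c [ 0.5939 -0.0144  0.067 ] rect [19.7 28.4] 84.6
blockish (bright, warm/white)
yellow
top [340 160   4   3   9] c [0.6216 0.0053 0.103 ] rect [2.1 2.8] 45.0
top [333 167   8   7  15] c [0.5995 0.0182 0.103 ] rect [2.  8.6] 50.2
top [344 166   7   8  16] c [ 0.6003 -0.008   0.103 ] rect [9.2 2.1] 45.0
top [340 170   4   2   7] c [0.597  0.0048 0.103 ] rect [1. 3.] 90.0
top [340 173   4   2   8] c [0.5895 0.0055 0.103 ] rect [1. 3.] 90.0
side [346 196  11   4  20] c [0.5997 0.018  0.103 ] rect [10.4  1.9] 20.6
side [360 201   4   4  10] c [0.6217 0.0019 0.103 ] rect [3. 3.] 0.0
side [342 203   3   3   7] c [0.5807 0.0011 0.103 ] rect [1.4 2.8] 45.0
side [346 202   3   5  12] c [0.5902 0.0008 0.103 ] rect [4. 2.] 90.0
side [350 202   3   3   7] c [0.5988 0.0021 0.103 ] rect [2.8 1.4] 45.0
side [349 205  10   6  25] c [ 0.6012 -0.0121  0.103 ] rect [3.1 9.8] 63.4
blue
top [391 154   9  28 173] c [ 0.5993 -0.1262
[... 778 characters left out ...]
 C W W W W W W W W W
W W W W W W W W W C W W Y Y W W W W k k k k . W W W W Y W W C W W W W W W W W W
W W W W W W W W W C W W W W W W W W Y Y Y Y C W W W W W W W C W W W W W W W W W
W W W W W W W W W C W W W W W W W W . k Y k W W W W W W W W C W W W W W W W W W
W W W W W W W W W C W W W W W W W W W W W W W W W W W W W W C W W W W W W W W W
W W W W W W W W W C . . . . . . . . . . . . . . . . . . . C C W W W W W W W W W
W W W W W W W W W C C C C C C C C C C C C C C C C C C C C C C W W W W W W W W W
W W W W W W W W W . . . . . . . . . . . . . . . W W W W W W W W W W W W W W W W
now [442.7 256.1 191.2] 90.3 tilt 0.16 t 30.65 w 0.0801 F [-1.  -0.4  0. ]
[[7, -21, 6, 0, 0, 0], [7, -22, 5, 0, 0, 0]]
```

```bash
python3 -c "
from bench import *
print(close_job())"
```

```text
the job is handed in; nothing more can be done
None
```

I placed the stage, diffuser, lens and wasp block as the task asks and handed the job in at about 31 s; my checks by camera put them all on their marks and the moth, vial and cube unmoved, but the hand-in returned no verdict.

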